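# Switch off the egg cooker and lift out the rack of eggs

### The arm

A 7-joint arm with a two-finger parallel gripper is mounted at the origin on a cart in front of the work surface, level with it; the furniture and walls round the work are solid. World frame = base frame: x ahead of the robot, y to its left, z up, the work surface at z = 0. Lengths are in m, angles in degrees, forces in N, time in s.
With the tool pointing down it reaches from about 0.35 to 0.9 m from the base axis. Payload 8.1 kg.
Tool frame: the origin (TCP) lies at the very end of the fingers, on their centre line; the grasp point (between the pads) lies 19 mm behind it (tcp_to_grasp is the distance from the TCP to the grasp point, in m); z points along the fingers, y is the direction in which the jaws open and shut (so a half turn about z gives the same grasp; the last joint's range is limited). The gripper opens to 92 mm and grips with 3 to 60 N. Pads are 19 mm wide; open, the fingers measure 130 mm over their backs; the gripper's body (75 mm by 190 mm) begins 47 mm behind the grasp point.
Start: joints at [-74.633, 24.895, 1.432, 90.138, -0.665, 64.973, -4.303], TCP at [0.227, 0.583, 0.227] pointing down, gripper open.
Joint ranges: [-149.89, 149.89], [-25.12, 119.58], [-72.63, 75.52], [4.76, 147.25], [-75.54, 255.54], [6.69, 114.76], [-157.13, 157.13]. Speed limits (degrees/s): [127.2, 127.2, 172.46, 172.46, 180, 180, 180].

### API

Orientations are given as a 3x3 rotation matrix whose columns are the frame's x, y, z axes.
In Python, from cell import reach, move_linear, movej, open_gripper, clamp, dwell, solve_ik, observe, get_image, camera_params, IKError, job_done, tcp_to_grasp gives the robot as it stands. The module is installed in compiled form; this text tells all that it offers. Calls block until the motion is done:
- reach(position, orientation): joint-space move of the TCP to a pose.
- move_linear(position, rot=None, feed=0.15): straight line of the TCP; rot=None keeps the orientation; feed is the mean speed in m/s.
- movej(angles): joint-space move.
- open_gripper() and clamp(f_grip=None): open the fingers fully, or close them until they stop; f_grip is the grip in N (None keeps the last).
- dwell(seconds).
- solve_ik(position, orientation): joint angles nearest the present ones, or None.
- observe(): the state.
- get_image(name): name is "scene" or "top" or "wrist"; returns the picture (384x512x3 uint8, red, green, blue); there is no depth.
- camera_params(name): a dict with "mtx" (3x3 intrinsics, pixels), "extrinsics" (4x4, takes a point from world to camera coordinates); the wrist camera has in their place "tool_from_camera" (4x4, takes a point from camera to tool coordinates, whose origin is the TCP and whose axes are the flange's). Camera axes: x right, y down, z forward; pixel columns grow to the right and rows downward; lengths in m; the calibration is good to about 2 mm. A picture is of the moment at which its call begins: read the wrist's pose just before it. camera_params takes no time and is no camera call.
A pose or a line that the arm cannot do raises IKError and nothing moves.
- job_done(): hands the job in, once; it reports no verdict.
The state is a dict: "t": time; "qpos": joint angles; "dq": joint speeds; "joint_efforts": joint torques, N m; "ee_pos": TCP position; "ee_rot": TCP orientation; "ft_force": force on the tool from outside, world axes, zero at the start; "wrist_torque": the same for the moment, N m; "opening": finger opening in m.
Only numpy, scipy, OpenCV 4.12 (cv2) and the standard library are available. Lean on these libraries where they do the work, as an engineer would, in place of code of your own. Each camera call takes 0.05 s, during which the arm holds its last target. There are 200 camera calls.

### The job

The eggs are done: first turn the egg cooker's dial back until its pointer is on the long off line, with the rack still sitting in the cooker. Then take the egg rack by its handle, lift it straight up, level, about 10 cm out of the cooker, with all four eggs staying in their rings, and keep it there, steady and level right above the cooker, so that it can drip back into the pan. Finish while still holding the rack up; do not put it down, and leave the salt shaker and the teaspoon where they are.

Things in the scene. Friction and masses are not known exactly. Their poses are not given: they have to be found in the camera images.
- egg_cooker: white electric egg cooker, fixed: round base 184 mm across, rim 58 mm high, open on top; a control pod 84 mm wide, 56 mm high, reaches to 200 mm from the axis toward the cooker's own -y and carries the dial. Origin: middle of the base, on the worktop. The rack stands loose on the pan's floor inside the rim (inner radius 80 mm), its wire rings 47 mm above the worktop, and lifts straight up
- cooker_dial_top (a point): top of the dial's bar grip, on its vertical axis, 83 mm above the worktop, at (0, -150 mm) in the cooker's frame. The black bar grip is 12 mm thick, 38 mm long, 22 mm high (z 61 to 83 mm), on a round skirt 43 mm across; the white line on one end of the bar is the pointer
- cooker_dial (a joint): dial angle (rad), 0 = off, grows counter-clockwise from above. Off is the one long line of the scale, away from the pan (pointer along the cooker's -y); short ticks are other settings. It turns past off both ways (stops at +-2.2), has no click, stays where left (friction 0.04 N m). Starts at 0.7 to 1.4. Off means within 0.14
- egg_rack: round steel wire rack, 153 mm across, six rings in a plane round a central stem, two of them empty; three short legs reach 27 mm below; with the eggs 0.35 to 0.5 kg. Origin: middle of the underside of the ring plane (the rack's underside below; 47 mm above the worktop while seated), z up. Turned up to 0.9 rad either way from the cooker's frame
- rack_handle: black handle block on the rack's stem, fixed to the rack: 46 mm long (rack's x), 16 mm thick (rack's y), 34 mm high, 66 to 100 mm above the rack's underside (113 to 147 mm above the worktop while seated). Origin: middle of its underside, axes as the rack's. Grip across the thickness, fingertips above the egg tops (24 mm below the block)
- egg_0: brown hen's egg 1 of 4, 43 mm across, 57 mm long, 58 g, loose, blunt end up in a ring of the rack; origin at its lower tip, z up its length. Seated, the tip is 14 mm below the rack's underside and 52 mm from its axis, the top 42 mm above the underside. It rolls out if the rack is tipped
- egg_1: brown hen's egg 2 of 4, 43 mm across, 57 mm long, 58 g, loose, blunt end up in a ring of the rack; origin at its lower tip, z up its length. Seated, the tip is 14 mm below the rack's underside and 52 mm from its axis, the top 42 mm above the underside. It rolls out if the rack is tipped
- egg_2: brown hen's egg 3 of 4, 43 mm across, 57 mm long, 58 g, loose, blunt end up in a ring of the rack; origin at its lower tip, z up its length. Seated, the tip is 14 mm below the rack's underside and 52 mm from its axis, the top 42 mm above the underside. It rolls out if the rack is tipped
- egg_3: brown hen's egg 4 of 4, 43 mm across, 57 mm long, 58 g, loose, blunt end up in a ring of the rack; origin at its lower tip, z up its length. Seated, the tip is 14 mm below the rack's underside and 52 mm from its axis, the top 42 mm above the underside. It rolls out if the rack is tipped
- salt: salt shaker, 44 mm across, 90 mm high, behind the cooker; origin under its middle; leave alone
- spoon: steel teaspoon, 130 mm long, lying to the right of the cooker; origin under its middle; leave alone
Not all that is in view belongs to the job. Leave any red or yellow look-alike of the egg_3 alone.

How it is judged:
By the outcome, as a careful person would: the job done as asked, in the order asked, and still so for the second after the job is handed in, while the arm keeps its last pose, push and grip.
It also fails if it takes over 48 s, if anything falls off the work surface, if the arm or the gripper's body presses on something with over 40 N, if the wrist force passes 120 N, or if a joint passes its speed limit or range.

## Working session

There is one attempt and no reset: what is moved stays moved. The work goes in short steps, each a Python script; the robot and the scene stay as the last script left them, time stands still between calls to the robot, and variables do not carry over. Pictures are saved under pics/ and viewed, about 8 in all and at most 12, crops included, and the job is handed in when it is done.

```bash
mkdir -p pics; python3 - <<'E'
from cell import *
import cv2, numpy as np
o=observe(); print(o['t'],o['ee_pos'],o['opening'],tcp_to_grasp)
for n in ("top","scene"):
    im=get_image(n); cv2.imwrite(f"pics/{n}0.png",im[:,:,::-1]); 
    p=camera_params(n); print(n,p['mtx'],p['extrinsics'])
a=cv2.imread("pics/top0.png");b=cv2.imread("pics/scene0.png")
cv2.imwrite("pics/top0b.png",cv2.resize(a,(800,600),interpolation=cv2.INTER_CUBIC))
E
```

```text
0.0 [0.22636823 0.58199938 0.2259528 ] 0.09150980087562877 0.0188
top [[392.332518     0.         250.94166851]
 [  0.         392.332518   187.63805388]
 [  0.           0.           1.        ]] [[-0.00908998 -0.99992065  0.00872202 -0.05480198]
 [-0.99289489  0.0079905  -0.11872613  0.53519426]
 [ 0.11864701 -0.00973927 -0.99288873  1.16466198]
 [ 0.          0.          0.          1.        ]]
scene [[426.102258     0.         251.8534317 ]
 [  0.         426.102258   193.30413089]
 [  0.           0.           1.        ]] [[ 0.89433522 -0.44691178  0.02084146 -0.52328737]
 [-0.1669888  -0.3766609  -0.91117578  0.16420559]
 [ 0.41506536  0.81141631 -0.41149037  1.06789114]
 [ 0.          0.          0.          1.        ]]
```

View pics/top0b.png

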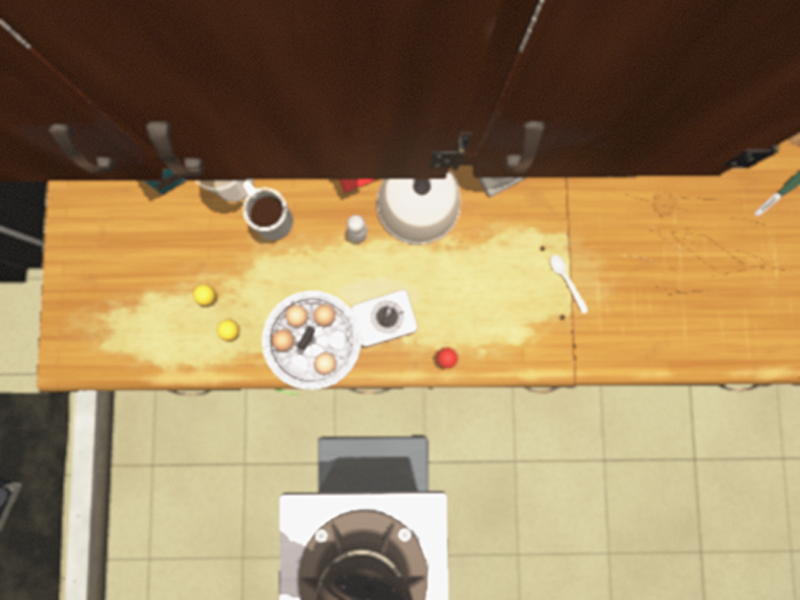

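View pics/scene0.png

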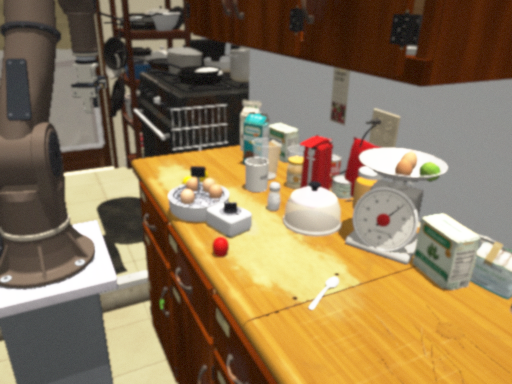

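Top view: the cooker rim is centred near (311,340) in the enlarged picture, with the dial at (387,316). The pod points right and slightly up. There are four brown eggs in the rack. The yellow balls (204,295) and (228,330) and the red one (447,358) are look-alikes on the worktop. The brown egg on the scale isn't in the rack either. Next I'll go above the cooker for a wrist view.

```bash
cat > h.py <<'E'
from cell import *
import cv2, numpy as np
def back(K,T,uv,z):  # T world->cam
    R,t=T[:3,:3],T[:3,3]; c=-R.T@t
    d=R.T@np.linalg.solve(K,np.array([uv[0],uv[1],1.0])); return c+d*(z-c[2])/d[2]
def proj(K,T,p):
    q=T[:3,:3]@np.asarray(p)+T[:3,3]; q=K@q; return q[:2]/q[2]
def down(a): # tool z down, tool y along angle a (rad) in world
    y=np.array([np.cos(a),np.sin(a),0]); z=np.array([0,0,-1.]); return np.column_stack([np.cross(y,z),y,z])
def wrist(name):
    o=observe(); p=camera_params("wrist"); im=get_image("wrist")
    W=np.eye(4); W[:3,:3]=o['ee_rot']; W[:3,3]=o['ee_pos']
    T=np.linalg.inv(W@np.array(p['tool_from_camera'])); K=np.array(p['mtx'])
    cv2.imwrite(f"pics/{name}.png",im[:,:,::-1]); np.savez(f"pics/{name}.npz",K=K,T=T)
    return im,K,T
E
python3 - <<'E'
from h import *
p=camera_params("top");K,T=np.array(p['mtx']),np.array(p['extrinsics'])
c=back(K,T,(311*.64,340*.64),.058); d=back(K,T,(387*.64,316*.64),.083)
print("cooker",c,"dial",d,np.linalg.norm((d-c)[:2]),np.degrees(np.arctan2(d[1]-c[1],d[0]-c[0])))
print(camera_params("wrist"))
o=observe();print(o['ee_rot'])
m=(c+d)/2
for a in np.radians([90,-90,0,180,60,-60,120,-120]):
    print(np.degrees(a),solve_ik([m[0]-.0,m[1],.36],down(a)))
E
```

```text
cooker [0.44372394 0.09497511 0.058     ] dial [ 0.48595783 -0.04901865  0.083     ] 0.15005966459397296 -73.65339646468863
{'mtx': array([[281.78352828,   0.        , 258.21257336],
       [  0.        , 281.78352828, 189.43370392],
       [  0.        ,   0.        ,   1.        ]]), 'tool_from_camera': array([[ 3.45297203e-04, -9.60089031e-01, -2.79694357e-01,
         7.64077034e-02],
       [ 9.99999649e-01,  1.17925091e-04,  8.29757518e-04,
        -3.01333165e-04],
       [-7.63658109e-04, -2.79694545e-01,  9.60088735e-01,
        -1.60078254e-01],
       [ 0.00000000e+00,  0.00000000e+00,  0.00000000e+00,
         1.00000000e+00]])}
[[-9.32025905e-01  3.62391460e-01 -3.77859798e-04]
 [ 3.62391629e-01  9.32024919e-01 -1.36313417e-03]
 [-1.41813434e-04 -1.40740958e-03 -9.99999000e-01]]
90.0 [-38.33566103   3.51043277  31.43982727 100.36353256  -1.88108651
  76.64732882  83.49087286]
-90.0 [-52.48778509   3.350853    46.96910647 101.11460346  -2.5172472
  76.60987256 -94.98428599]
0.0 [-46.45170137   3.37196781  40.30917799 100.81506774  -2.2414846
  76.62222105  -5.67262863]
180.0 None
59.99999999999999 [-41.34591149   3.44669717  34.72140352 100.53705315  -2.0170253
  76.63687715  53.79330466]
-59.99999999999999 [-50.40694963   3.34849768  44.66474556 101.01510989  -2.41893115
  76.61349917 -65.23080865]
119.99999999999999 [-33.06840276   3.65245331  25.71250632 100.04451188  -1.62763544
  76.66904199 112.97398308]
-119.99999999999999 [ -69.0026433     4.07069962   65.97268581  101.74716792   -3.82130334
   76.62176096 -122.19841586]
```

```bash
python3 - <<'E'
from h import *
reach([.43,.02,.26],down(np.pi/2))
im,K,T=wrist("w1"); print(observe()['t'])
crop=im[:,:,::-1]
cv2.imwrite("pics/w1b.png",cv2.resize(crop,(800,600),interpolation=cv2.INTER_CUBIC))
for q in ([.4437,.095,.058],[.486,-.049,.083],[.4437,.095,.147]): print(proj(K,T,q)*800/512)
E
```

```text
2.3
[490.64141101 278.40446601]
[317.70584725 335.71569055]
[516.66345237 311.35154325]
```

View pics/w1b.png

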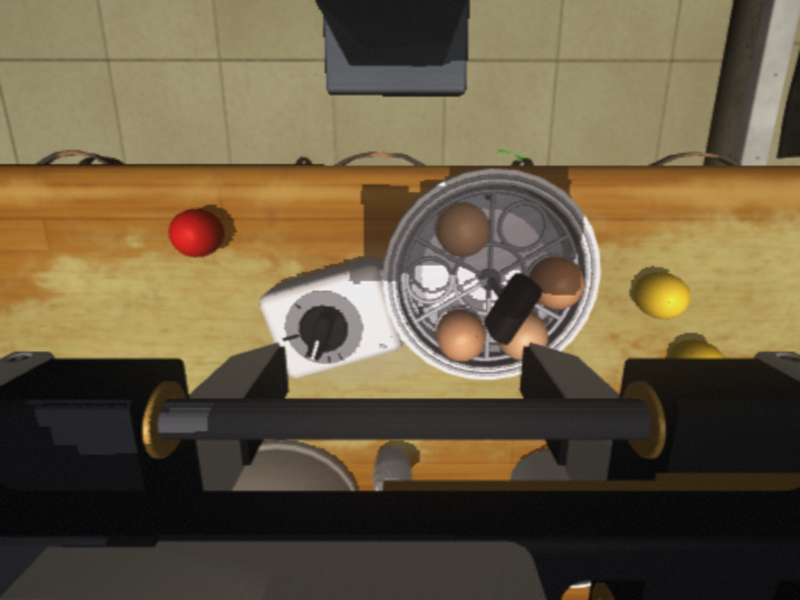

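The wrist view shows the dial at (323,330) with its pointer line going down-left to about (316,355). The handle is a dark block around (513,310), and the eggs are at (463,228), (556,282), (460,335) and (526,333). I'll enlarge the dial and handle.

```bash
python3 - <<'E'
import cv2,numpy as np
a=cv2.imread("pics/w1.png")
l=cv2.resize(a[160:248,160:260],None,fx=4,fy=4,interpolation=cv2.INTER_CUBIC)
r=cv2.resize(a[160:248,290:390],None,fx=4,fy=4,interpolation=cv2.INTER_CUBIC)
o=np.hstack([l,r]).astype(float); o=(255*(o/255)**.6).astype('uint8')
cv2.imwrite("pics/w1c.png",o)
E
```

```text
(no output)
```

View pics/w1c.png

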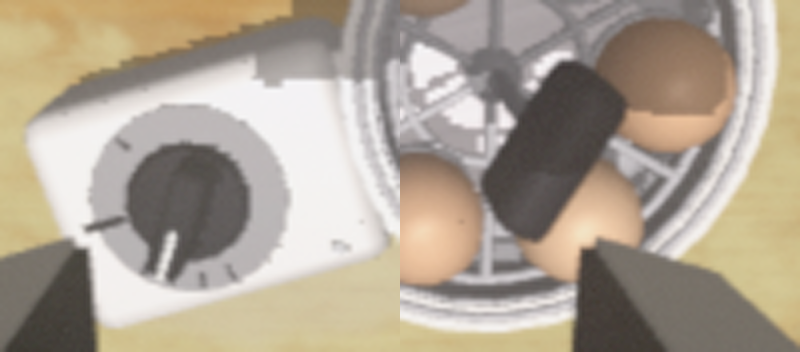

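```bash
python3 - <<'E'
from h import *
f=np.load("pics/w1.npz");K,T=f['K'],f['T']
L=lambda u,v,z:back(K,T,(160+u/4-.375,160+v/4-.375),z)[:2]
R=lambda u,v,z:back(K,T,(290+(u-400)/4-.375,160+v/4-.375),z)[:2]
ang=lambda d:np.degrees(np.arctan2(d[1],d[0]))
o1,o2=L(122,218,.0565),L(85,229,.0565); print("off",o1,o2,ang(o2-o1))
d=L(190,198,.0585); print("scaledisc centre",d, "skirt(z.061)",L(188,202,.061))
print("off from centre",ang((o1+o2)/2-d))
p1,p2=L(172,233,.083),L(158,278,.083); print("pointer",p1,p2,ang(p2-p1))
for z in (.083,): print("bar",L(193,165,z),L(165,278,z),ang(L(165,278,z)-L(193,165,z)))
for e in ((628,105,550,238),(560,65,485,190)):
    a,b=R(e[0],e[1],.147),R(e[2],e[3],.147);print("handle edge",a,b,ang(b-a),np.linalg.norm(b-a))
# overlay model of dial and handle
im=cv2.imread("pics/w1.png"); S=4
big=cv2.resize(im[150:250,150:400],None,fx=S,fy=S,interpolation=cv2.INTER_CUBIC)
E
```

```text
off [ 0.49534238 -0.07263471] [ 0.49942441 -0.08569265] -72.64029458832573
scaledisc centre [ 0.48724176 -0.04845342] skirt(z.061) [ 0.48776148 -0.04872378]
off from centre -71.72493160973798
pointer [ 0.49014423 -0.05012635] [ 0.5058369  -0.05551411] -18.948850445382973
bar [ 0.46713192 -0.04227455] [ 0.50583411 -0.05324103] -15.820371792961344
handle edge [0.42950535 0.11001526] [0.46547225 0.09291426] -25.42944376660803 0.03982539578392139
handle edge [0.41919682 0.09216146] [0.45223239 0.07527081] -27.08006136482892 0.03710314788668135
```

```bash
python3 - <<'E'
from h import *
c=np.array([.487,-.0487])
a=np.radians(72.5)
reach([*c,.15],down(a))
move_linear([*c,.065],feed=.1)
print(observe()['ee_pos'],observe()['ft_force'])
clamp(20); o=observe(); print('clamped',o['opening'],o['ft_force'],o['wrist_torque'],o['t'])
for k in np.linspace(72.5,17,10)[1:]:
    reach([*c,.065],down(np.radians(k)))
    o=observe(); print(round(k,1),o['ee_pos'].round(4),o['ft_force'].round(1),o['wrist_torque'].round(2),round(o['t'],2))
dwell(.2); o=observe(); print(o['opening'],o['ft_force'],o['wrist_torque'])
open_gripper()
move_linear([*c,.15],feed=.15)
# view of handle & dial: camera on robot side 
reach([.44,.02,.22],down(np.pi/2)) 
im,K,T=wrist("w2"); print(observe()['t'])
b=(255*(im[:,:,::-1]/255.)**.6).astype('uint8')
cv2.imwrite("pics/w2c.png",cv2.resize(b[110:290,120:400],None,fx=2.85,fy=2.85,interpolation=cv2.INTER_CUBIC))
E
```

```text
[ 0.48743451 -0.04865729  0.06554777] [-0.26301574  0.30542431  0.96865727]
clamped 0.012027304736346238 [-0.0790253   0.54185698 -0.5717803 ] [-0.00360308  0.01018541 -0.00379582] 5.1333
66.3 [ 0.4871 -0.0485  0.065 ] [-0.1  1.5 -1.4] [ 0.2  -0.08 -0.06] 5.38
60.2 [ 0.4872 -0.0483  0.065 ] [ 1.   2.4 -1.4] [ 0.52 -0.22 -0.06] 5.63
54.0 [ 0.4873 -0.0482  0.065 ] [ 1.9  4.3 -2.5] [ 0.88 -0.47 -0.04] 5.88
47.8 [ 0.4874 -0.0481  0.065 ] [ 3.   4.5 -1.7] [ 1.12 -0.67 -0.04] 6.13
41.7 [ 0.4876 -0.0479  0.065 ] [ 2.8  5.2 -2.2] [ 1.21 -0.76 -0.  ] 6.38
35.5 [ 0.4877 -0.0478  0.065 ] [ 3.2  5.4 -4. ] [ 1.28 -0.94 -0.03] 6.63
29.3 [ 0.4879 -0.0476  0.065 ] [ 4.6  7.  -3.7] [ 1.37 -1.07 -0.03] 6.88
23.2 [ 0.4881 -0.0475  0.065 ] [ 5.7  6.9 -5. ] [ 1.49 -1.21 -0.01] 7.13
17.0 [ 0.4883 -0.0474  0.0651] [ 6.9  7.2 -5.6] [ 1.47 -1.41 -0.03] 7.38
0.01188966496128261 [ 6.4969259   7.21092516 -5.53364591] [ 1.46234479 -1.47097525 -0.01043307]
10.45
```

View pics/w2c.png

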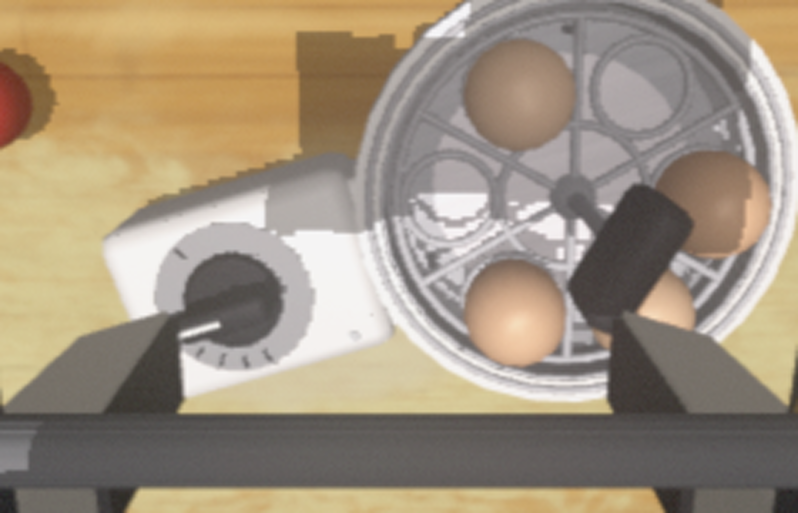

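```bash
python3 - <<'E'
from h import *
f=np.load("pics/w2.npz");K,T=f['K'],f['T']
L=lambda u,v,z:back(K,T,(120+u/2.85-.325,110+v/2.85-.325),z)[:2]
ang=lambda d:np.degrees(np.arctan2(d[1],d[0]))
print("ptr",ang(L(181,338,.083)-L(218,323,.083)),"bar",ang(L(180,325,.083)-L(278,290,.083)))
move_linear([.505,.085,.22],feed=.2)
im,K,T=wrist("w3"); print(observe()['t'])
b=(255*(im[:,:,::-1]/255.)**.6).astype('uint8')
cv2.imwrite("pics/w3c.png",cv2.resize(b[50:290,60:400],None,fx=2.35,fy=2.35,interpolation=cv2.INTER_CUBIC))
E
```

```text
ptr -67.14755079428632 bar -69.67165544455632
11.1083
```

View pics/w3c.png

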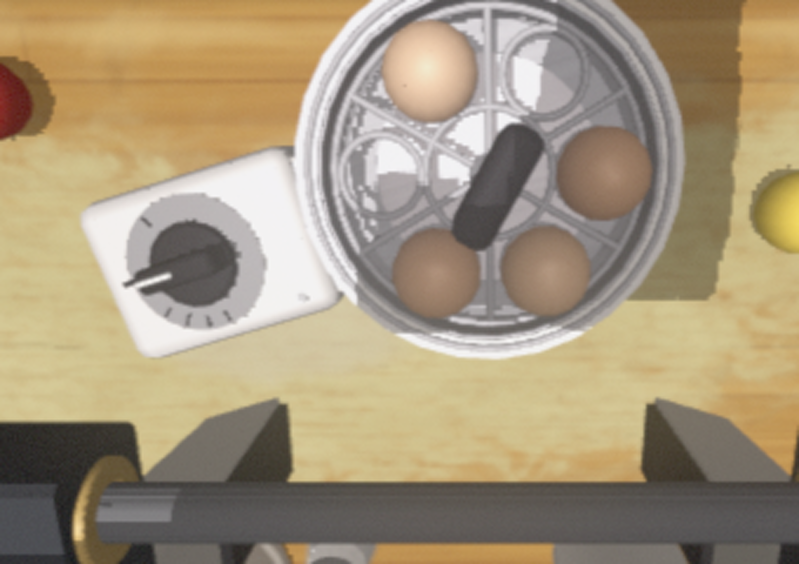

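```bash
cat > fit.py <<'E'
from h import *
from scipy.optimize import minimize
f=np.load("pics/w3.npz");K,T=f['K'],f['T']; S=2.35
L=lambda u,v,z:back(K,T,(60+u/S-.287,50+v/S-.287),z)[:2]
ang=lambda d:np.degrees(np.arctan2(d[1],d[0]))
print("ptr",ang(L(132,289,.083)-L(172,274,.083)),"bar",ang(L(138,284,.083)-L(228,250,.083)),
 "off",ang(L(122,287,.0565)-L(140,281,.0565)), "pod edges",ang(L(82,210,.05)-L(278,150,.05)),ang(L(150,356,.056)-L(335,300,.056)))
dc=L(196,262,.0585);print("disc centre",dc,"off from centre",ang(L(122,287,.0565)-dc))
im=cv2.imread("pics/w3.png"); g=im.max(2)
m=np.zeros_like(g); r=(slice(98,160),slice(245,300)); m[r]=(g[r]<60)
n,lab,st,_=cv2.connectedComponentsWithStats(m); k=1+np.argmax(st[1:,4]); m=(lab==k).astype('uint8'); print(st[k])
U=8
M=cv2.resize(m[90:170,235:310],None,fx=U,fy=U,interpolation=cv2.INTER_NEAREST)
def mask(p):
    c,s=np.cos(p[2]),np.sin(p[2]); P=[]
    for z,s2 in ((.113,1),(.147,1)):
        # rounded ends r~6 mm
        for x in (-.023,.023):
            for y in (-.008,.008):
                for dx,dy in ((0,1),(.4,.9),(.9,.4),(1,0)):
                    rr=.006; X=np.sign(x)*(abs(x)-rr+rr*dx); Y=np.sign(y)*(abs(y)-rr+rr*dy)
                    P.append(proj(K,T,(p[0]+c*X-s*Y,p[1]+s*X+c*Y,z)))
    P=(np.array(P)-[235,90]+.5)*U
    h=cv2.convexHull(P.astype('float32')).round().astype('int32'); A=np.zeros_like(M); cv2.fillConvexPoly(A,h,1); return A
def cost(q):
    A=mask(q/[1000,1000,100]); return 1-(A&M).sum()/(A|M).sum()
best=min((minimize(cost,np.array([444.,95,np.radians(a)*100]),method='Nelder-Mead',options=dict(initial_simplex=np.array([[444,95,np.radians(a)*100],[450,95,np.radians(a)*100],[444,101,np.radians(a)*100],[444,95,np.radians(a+8)*100]]))) for a in (-20,-30,-38)),key=lambda r:r.fun)
print(best.x[:2],np.degrees(best.x[2]/100),best.fun)
rc=L(491,160,.058);print("rim centre",rc)
E
python3 fit.py
```

```text
ptr -70.05123885018558 bar -69.94279419259502 off -72.06447859715321 pod edges -73.9530779489441 -73.03882176842039
disc centre [ 0.48739673 -0.04851962] off from centre -71.72153334455345
[ 252  103   40   54 1075]
[445.5774687   94.55229405] -29.59848813771868 0.07660486174742631
rim centre [0.43905369 0.0957403 ]
```

```bash
cat >> fit.py <<'E'
a=cv2.imread("pics/w3.png")
def line(a,p,q,S,o,col): 
    pp=[tuple(int(round(v)) for v in (proj(K,T,x)-o+.5)*S) for x in (p,q)]; cv2.line(a,*pp,col,1)
l=cv2.resize(a[130:190,100:180],None,fx=8,fy=8,interpolation=cv2.INTER_CUBIC)
l=(255*(l/255.)**.5).astype('uint8'); dcc=np.array([.4874,-.0486])
for th,col in ((-73,(0,255,0)),(-70,(0,0,255))):
    u=np.array([np.cos(np.radians(th)),np.sin(np.radians(th))]); n=np.array([-u[1],u[0]])
    for s in (-.006,.006):
        line(l,(*(dcc-.019*u+s*n),.083),(*(dcc+.019*u+s*n),.083),8,np.array([100,130]),col)
cv2.imwrite("pics/w3d.png",l)
E
python3 fit.py >/dev/null
```

```text
(no output)
```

View pics/w3d.png

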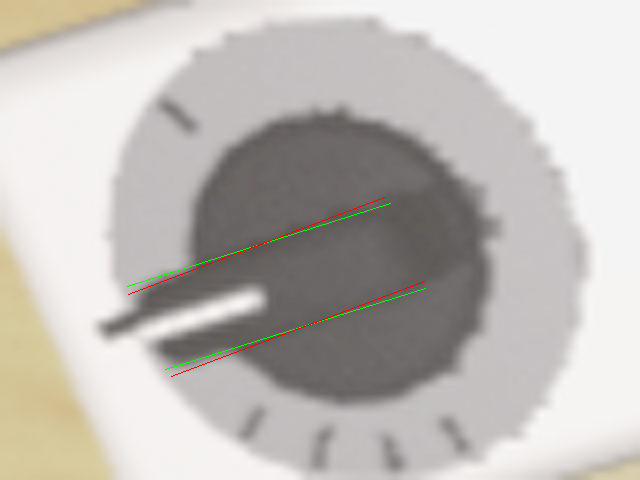

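The dial's white pointer line runs from (262,298) to (148,332). That is about −74° in world, against an off line of −72° to −74°, so the dial is off and the rack is still seated. Next is the handle, at (0.4456, 0.0946) with its long axis at −29.6°.

```bash
python3 - <<'E'
from h import *
c=np.array([.4455,.0946]); a=np.radians(60.4)
reach([*c,.21],down(a))
move_linear([*c,.109],feed=.08)
o=observe();print(o['ee_pos'],o['ft_force'],o['wrist_torque'])
clamp(35); dwell(.3); o=observe(); print('clamped',o['opening'],o['ft_force'],o['wrist_torque'],o['t'])
move_linear([*c,.124],feed=.03); dwell(.2)
o=observe();print(o['ee_pos'],o['opening'],o['ft_force'],o['wrist_torque'],o['t'])
for n in("scene","top"): cv2.imwrite(f"pics/{n}1.png",get_image(n)[:,:,::-1])
im,K,T=wrist("w4")
s=cv2.imread("pics/scene1.png")[140:260,130:290]; t=cv2.imread("pics/top1.png")[170:260,150:270]
s=cv2.resize(s,(533,400),interpolation=cv2.INTER_CUBIC); w=cv2.resize(im[60:300,100:400,::-1],(0,0),fx=.89,fy=1.667*.999)
w=cv2.resize(im[:,:,::-1],(267,200)); tt=cv2.resize(t,(267,200))
cv2.imwrite("pics/chk4.png",np.hstack([s,np.vstack([w,tt])]))
E
```

```text
[0.44584213 0.09469878 0.10939291] [-0.13660832  0.5465926  -0.27709691] [-0.00356885 -0.04975432 -0.06815664]
clamped 0.015640392253896032 [ 0.26042893  0.02476352 -0.24717079] [ 0.02044554 -0.11308284 -0.09833418] 14.6
[0.44538573 0.0945571  0.12386349] 0.015738060459182718 [-0.57133541  0.10875892 -4.63692958] [-0.06457538 -0.02517842 -0.04136796] 15.45
```

View pics/chk4.png

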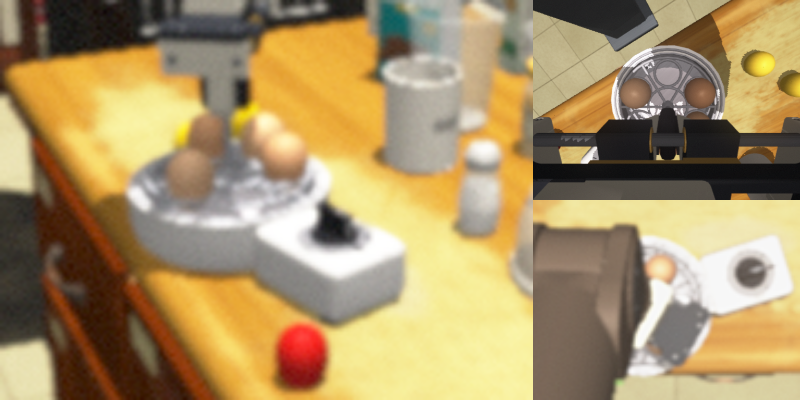

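The grip holds: 4.6 N hangs on the wrist, and all four eggs sit upright in their rings with the rack about 15 mm up. In the scene pane they are at (190,175), (205,133), (262,133) and (284,157). I'll go on up.

```bash
python3 - <<'E'
from h import *
move_linear([.4455,.0946,.210],feed=.04); dwell(.8)
o=observe();print(o['ee_pos'],o['ee_rot'][:,2],o['opening'],o['ft_force'],o['wrist_torque'],o['t'],abs(o['dq']).max())
s=get_image("scene");t=get_image("top");im,K,T=wrist("w5")
s=cv2.resize(s[120:255,130:310,::-1],(533,400),interpolation=cv2.INTER_CUBIC)
w=cv2.resize(im[:,:,::-1],(267,200)); tt=cv2.resize(t[170:260,150:270,::-1],(267,200))
cv2.imwrite("pics/chk5.png",np.hstack([s,np.vstack([w,tt])]))
E
```

```text
[0.44552643 0.09462039 0.21001722] [ 5.02436922e-05  2.33950121e-06 -9.99999999e-01] 0.015676604627534358 [-0.71395852 -0.43445319 -4.07877636] [-0.03766686  0.05141072  0.07879885] 18.7 0.05592978471009493
```

View pics/chk5.png

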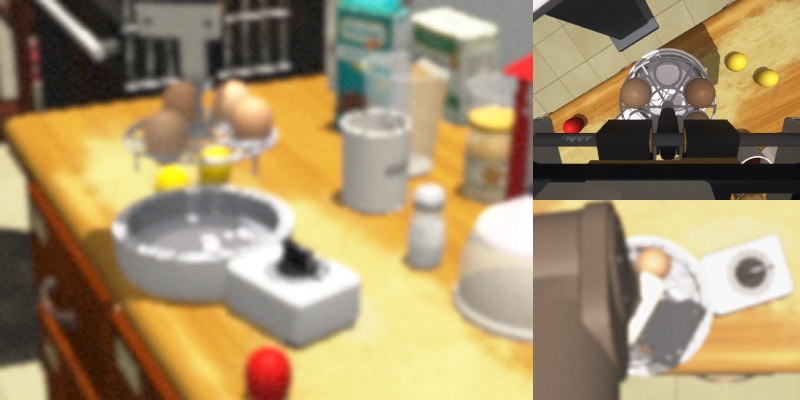

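The rack hangs level above the cooker. All four eggs are in their rings, at (165,132), (182,98), (232,98) and (250,117), and the salt shaker hasn't moved. I'll hand in.

```bash
python3 -c "
from cell import *
o=observe();print(o['t'],o['ee_pos'],o['opening'],o['ft_force']);job_done()"
```

```text
18.85 [0.44549367 0.09461021 0.2100022 ] 0.01585701419026193 [ 0.3132965  -0.75659389 -3.93125396]
the job is handed in; nothing more can be done
```

I turned the dial back to off with the rack still in the cooker. Then I gripped the rack by its handle, lifted it straight up about 10 cm and handed in at 18.9 s, still holding it level above the cooker.

- **Dial:** in the enlarged close-up the pointer measured about −74°, against −72° to −74° for the off line. Two coarser readings put it nearer −67° to −70°. Even the worst pairing is about 7°, within the allowed 8°.
- **Rack:** just before hand-in the tool was vertical to within 0.01° and the fingers were closed on the 16 mm handle (opening 15.9 mm). About 4 N was hanging on the wrist; it read 4.6 N at first lift.
- **Eggs and surroundings:** the last picture shows the rack level with all four eggs in their rings, and the salt shaker where it was. The spoon is outside that crop, but the arm never went near it.

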